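Hand the welded pipe samples over to inspection, newest weld first

TASK

Move the four welded pipe samples from the dark steel rack into the blue inspection rack, one to a pocket, in reverse order: the one nearest the red end block of the dark rack goes into the blue rack's pocket farthest from its red end block, and so on along the row, so that the one farthest from red ends up nearest to red. Leave each standing upright on its pocket's floor, let none tip over, and leave the jar with the orange cap where it is.

Things in the scene. Friction and masses are not known exactly. Their poses are not given: they have to be found in the camera images.
- weld_rack: Fixed dark-steel tray, full at the start, 68 mm wide (x), 276 long (y), any yaw. Four pockets in a row, centres at x = 0, y = -102, -34, 34, 102 mm; each 60 (x) by 64 mm (y) inside, floor 6 mm and 4 mm thick walls' tops 18 mm above the underside. A red end block (68 x 22, 28 mm tall) adjoins its +y end. Origin: middle of the row, on the underside, at table level; z up.
- inspection_rack: Fixed blue tray, empty at the start; shape, sizes, axes and red +y end block just like the dark-steel rack's: pocket centres at x = 0, y = -102, -34, 34, 102 mm, floor 6 mm and wall tops 18 mm above the underside. Any yaw. Origin: middle of the row, on the underside, at table level; z up.
- pipe_yellow: Welded pipe sample with a yellow end cap: an upright round steel pipe, closed on top, 42 mm diameter, with a copper-coloured weld bead round the middle; the cap on top is 44 mm across and 12 mm tall; 90 mm tall in all, about 0.32 kg. Loose; starts in one of the dark rack's pockets. Origin: centre of its underside, z up along the pipe.
- pipe_green: Welded pipe sample with a green end cap: an upright round steel pipe, closed on top, 42 mm diameter, with a copper-coloured weld bead round the middle; the cap on top is 44 mm across and 12 mm tall; 90 mm tall in all, about 0.32 kg. Loose; starts in one of the dark rack's pockets. Origin: centre of its underside, z up along the pipe.
- pipe_white: Welded pipe sample with a white end cap: an upright round steel pipe, closed on top, 42 mm diameter, with a copper-coloured weld bead round the middle; the cap on top is 44 mm across and 12 mm tall; 90 mm tall in all, about 0.32 kg. Loose; starts in one of the dark rack's pockets. Origin: centre of its underside, z up along the pipe.
- pipe_black: Welded pipe sample with a black end cap: an upright round steel pipe, closed on top, 42 mm diameter, with a copper-coloured weld bead round the middle; the cap on top is 44 mm across and 12 mm tall; 90 mm tall in all, about 0.32 kg. Loose; starts in one of the dark rack's pockets. Origin: centre of its underside, z up along the pipe. (A black marker stands by its pocket.)
- tag_yellow: Small fixed yellow marker block, 16 x 40 mm, 10 mm tall, on the table against the dark rack's -x long side, beside the pocket in which the yellow-capped pipe starts. It stays there and records the original order. Origin: centre of its underside, 43 mm from the middle line of the pockets; its axes are parallel to the dark rack's.
- tag_green: Small fixed green marker block, 16 x 40 mm, 10 mm tall, on the table against the dark rack's -x long side, beside the pocket in which the green-capped pipe starts. It stays there and records the original order. Origin: centre of its underside, 43 mm from the middle line of the pockets; its axes are parallel to the dark rack's.
- tag_white: Small fixed white marker block, 16 x 40 mm, 10 mm tall, on the table against the dark rack's -x long side, beside the pocket in which the white-capped pipe starts. It stays there and records the original order. Origin: centre of its underside, 43 mm from the middle line of the pockets; its axes are parallel to the dark rack's.
- paste_jar: Bystander to leave in its place: a jar with an orange cap, 64 mm across, 70 mm tall, about 0.3 kg, loose on the table near the racks' far side. Origin: centre of its underside.

How it is judged:
At the end, for the whole second after the job is handed in: Each pipe is released, at rest, upright (0.1 rad) on the floor of the blue rack pocket at minus the y of its starting pocket in the dark rack (its tag marks that), within 14 mm of the pocket centre along the row, 12 mm across, underside 2 to 10 mm above the rack underside (((y of tag_yellow in the frame of weld_rack between -0.132 and -0.072 m and y of pipe_yellow in the frame of inspection_rack between 0.088 and 0.116 m) or (y of tag_yellow in the frame of weld_rack between -0.064 and -0.004 m and y of pipe_yellow in the frame of inspection_rack between 0.02 and 0.048 m) or (y of tag_yellow in the frame of weld_rack between 0.004 and 0.064 m and y of pipe_yellow in the frame of inspection_rack between -0.048 and -0.02 m) or (y of tag_yellow in the frame of weld_rack between 0.072 and 0.132 m and y of pipe_yellow in the frame of inspection_rack between -0.116 and -0.088 m)) and x of pipe_yellow in the frame of inspection_rack between -0.012 and 0.012 m and z of pipe_yellow in the frame of inspection_rack between 0.002 and 0.01 m and angle between each of pipe_yellow, pipe_green, pipe_white, pipe_black's own z axis and vertical below 0.1 rad and linear speed of each of pipe_yellow, pipe_green, pipe_white, pipe_black below 0.02 m/s and angular speed of each of pipe_yellow, pipe_green, pipe_white, pipe_black below 0.2 rad/s and ((y of tag_green in the frame of weld_rack between -0.132 and -0.072 m and y of pipe_green in the frame of inspection_rack between 0.088 and 0.116 m) or (y of tag_green in the frame of weld_rack between -0.064 and -0.004 m and y of pipe_green in the frame of inspection_rack between 0.02 and 0.048 m) or (y of tag_green in the frame of weld_rack between 0.004 and 0.064 m and y of pipe_green in the frame of inspection_rack between -0.048 and -0.02 m) or (y of tag_green in the frame of weld_rack between 0.072 and 0.132 m and y of pipe_green in the frame of inspection_rack between -0.116 and -0.088 m)) and x of pipe_green in the frame of inspection_rack between -0.012 and 0.012 m and z of pipe_green in the frame of inspection_rack between 0.002 and 0.01 m and ((y of tag_white in the frame of weld_rack between -0.132 and -0.072 m and y of pipe_white in the frame of inspection_rack between 0.088 and 0.116 m) or (y of tag_white in the frame of weld_rack between -0.064 and -0.004 m and y of pipe_white in the frame of inspection_rack between 0.02 and 0.048 m) or (y of tag_white in the frame of weld_rack between 0.004 and 0.064 m and y of pipe_white in the frame of inspection_rack between -0.048 and -0.02 m) or (y of tag_white in the frame of weld_rack between 0.072 and 0.132 m and y of pipe_white in the frame of inspection_rack between -0.116 and -0.088 m)) and x of pipe_white in the frame of inspection_rack between -0.012 and 0.012 m and z of pipe_white in the frame of inspection_rack between 0.002 and 0.01 m and (y of pipe_black in the frame of inspection_rack between 0.088 and 0.116 m or y of pipe_black in the frame of inspection_rack between 0.02 and 0.048 m or y of pipe_black in the frame of inspection_rack between -0.048 and -0.02 m or y of pipe_black in the frame of inspection_rack between -0.116 and -0.088 m) and x of pipe_black in the frame of inspection_rack between -0.012 and 0.012 m and z of pipe_black in the frame of inspection_rack between 0.002 and 0.01 m); the robot touches nothing.
It fails at once if a pipe sample is tipped over (angle between any of pipe_yellow, pipe_green, pipe_white, pipe_black's own z axis and vertical above 0.7 rad).
It fails at once if the orange-capped jar is shoved over 30 mm (distance of paste_jar from where it was at the start of the episode above 0.03 m).
It also fails if it takes over 104 s, if anything falls off the work surface, if the arm or the gripper's body presses on something with over 40 N, if the wrist force passes 120 N, or if a joint passes its speed limit or range.

ROBOT

A 6-joint arm with a two-finger parallel gripper is mounted at the origin on the work surface. World frame = base frame: x ahead of the robot, y to its left, z up, the work surface at z = 0. Lengths are in m, angles in rad, forces in N, time in s.
With the tool pointing down it reaches from about 0.25 to 0.725 m from the base axis. Payload 4 kg.
Tool frame: the origin (TCP) lies midway between the tips of the shut fingers; the grasp point (between the pads) lies 19 mm behind it; z points along the fingers, y is the direction in which the jaws open and shut (so a half turn about z gives the same grasp; the last joint's range is limited). The gripper opens to 85 mm and grips with 20 to 120 N. Pads are 22 mm wide; open, the fingers measure 114 mm over their backs; the gripper's body (76 mm by 85 mm) begins 54 mm behind the grasp point. The pads swing forward as they close: fully open they stand 13 mm farther back than shut.
Start: joints at [1.303, 0.241, 0.005, 1.335, 0, 1.571], TCP at [0.132, 0.482, 0.231] pointing down, gripper open.
Joint ranges: [-2.72, 2.72], [-1.05, 1.87], [-1.09, 1.28], [-1.99, 2.15], [-1.42, 1.44], [-3.14, 3.14]. Speed limits (rad/s): [2.79, 2.79, 3.14, 3.14, 3.14, 3.14].

INTERFACE

Orientations are given as a unit quaternion [x, y, z, w].
In Python, from workcell import get_obs, camera, camera_model, job_done, masks_of gives the robot as it stands.
- The arm moves only by the tool jog_arm, never from a script. Its argument "deltas" is a list that holds one entry, the list of rows, each a list of 7 numbers: the shift along the tool's x, y, z in mm, then the turn, a rotation vector about the tool's x, y, z in degrees, then the finger opening in mm, from 0 to 85.4. A call has 1 to 5 rows; each row shifts and turns the pose as measured when the row begins, along the tool's axes as they then stand; what a row does not reach is not made up. A row lasts 1/10 s, in which the tool goes at most 50 mm and 8.59 degrees, less where a joint would pass 70% of its speed; a pose out of reach is approached as far as the arm can. A call with a gripper value outside its range is refused whole. The fingers move at their own pace and stop on an object; the grip force is fixed at half the most. Time passes only in rows, so rows that do not move let the fingers close. It gives the time, the measured TCP pose, the force and the opening at its end, in the units of the state.
- get_obs(): the state, without advancing time (a new reading comes with each control period).
- camera(name): name is "scene" or "top" or "wrist"; returns the picture (400x640x3 uint8, red, green, blue); there is no depth.
- camera_model(name): a dict with "fovy" (degrees; the focal length in pixels is half the picture's height over the tangent of half this angle, whatever the lens; pixels are square), "cx", "cy" (the principal point, pixels), "pose" (4x4, takes a point from camera to world coordinates); the wrist camera has in their place "T_tool_cam" (4x4, takes a point from camera to tool coordinates, whose origin is the TCP and whose axes are the flange's). Camera axes: x right, y down, z forward; pixel columns grow to the right and rows downward; lengths in m; the calibration is good to about 2 mm. A picture is of the moment at which its call begins: read the wrist's pose just before it. camera_model takes no time and is no camera call.
- job_done(): hands the job in, once; it reports no verdict.
Trained networks look in the newest picture that a camera, given by its name, has taken for a name from the list of things; names that differ only in an ending like _2 or _b are one class to them, and where a whole thing is asked for, a point or a joint stands for the part that bears it (a point fixed in the world has none). Each returns a list of dicts, best first, with "conf" (0 to 1); they miss things now and then, are a little off and sometimes report something else, mostly with a low value. They report only what shows in the picture. A call takes as long as a camera call.
- masks_of(target, camera): "pixels" (400x640 bool, what is visible of it) and "at" ([column, row] in pixels, amid what is visible of it).
The state is a dict: "clock": time; "joint_pos": joint angles; "joint_vel": joint speeds; "tau": joint torques, N m; "eef_pos": TCP position; "tool_rot": TCP orientation; "ft_force": force on the tool from outside, world axes, zero at the start; "ft_torque": the same for the moment, N m; "grip_width": finger opening in m.
Only numpy, scipy, OpenCV 4.12 (cv2) and the standard library are available. Lean on these libraries where they do the work, as an engineer would, in place of code of your own. Each camera call takes 0.05 s, during which the arm holds its last target. There are 200 camera calls.

## Working session

There is one attempt and no reset: what is moved stays moved. The work goes in short steps, Python scripts to look and compute and a tool call to move; the robot and the scene stay as the last step left them, time stands still between calls to the robot, and variables do not carry over. Pictures are saved under pics/ and viewed, about 12 in all and at most 16, crops included, and the job is handed in when it is done.

Besides the shell and the picture viewer there is one more tool, called after "Call:" as a command line: name --argument value ..., lists and objects as JSON in quotes. jog_arm: Moves the arm, as the interface text tells. Its arguments: {"type":"object","properties":{"deltas":{"type":"array"}},"required":["deltas"]}

```bash
ls; mkdir -p pics; python3 - <<'E'
from workcell import *
import cv2, numpy as np
o=get_obs(); print(o['clock'],o['eef_pos'],o['tool_rot'],o['grip_width'])
for c in ['top','scene']:
    im=camera(c); cv2.imwrite(f'pics/{c}1.png',im[:,:,::-1])
    m=camera_model(c); print(c,m['fovy'],m['cx'],m['cy'],np.round(m['pose'],3).tolist())
print(camera_model('wrist'))
for n in ['weld_rack','inspection_rack','pipe_yellow','pipe_green','pipe_white','pipe_black','tag_yellow','tag_green','tag_white','paste_jar']:
    r=masks_of(n,'top'); print(n,[(round(x['conf'],2),np.round(x['at']).tolist(),int(x['pixels'].sum())) for x in r])
E
```

```text
pics
0.0 [0.1321324  0.48158157 0.23041912] [ 1.33498534e-01  9.91048480e-01 -1.01495217e-03 -1.47140249e-04] 0.08535899607104253
top 46.79995721511495 316.07645439615777 196.53172448875358 [[0.015, -0.989, 0.145, 0.436], [-1.0, -0.013, 0.013, -0.014], [-0.011, -0.145, -0.989, 1.086], [0.0, 0.0, 0.0, 1.0]]
scene 47.43632339222907 325.4740444396824 199.99238512047478 [[-0.577, 0.702, -0.418, 1.015], [0.816, 0.493, -0.3, 0.282], [-0.005, -0.514, -0.858, 0.953], [0.0, 0.0, 0.0, 1.0]]
{'fovy': 70.35553316484915, 'cx': 322.38854251470775, 'cy': 197.97112275911792, 'T_tool_cam': array([[-9.50151592e-04, -9.59890717e-01, -2.80372804e-01,
         7.13263540e-02],
       [ 9.99999547e-01, -8.96046276e-04, -3.21160460e-04,
        -1.46170463e-03],
       [ 5.70519372e-05, -2.80372982e-01,  9.59891133e-01,
        -1.42514120e-01],
       [ 0.00000000e+00,  0.00000000e+00,  0.00000000e+00,
         1.00000000e+00]])}
weld_rack [(0.59, [237.0, 209.0], 1984)]
inspection_rack [(0.56, [429.0, 213.0], 3757)]
pipe_yellow [(0.61, [233.0, 196.0], 463)]
pipe_green [(0.8, [218.0, 250.0], 472), (0.47, [231.0, 195.0], 429)]
pipe_white [(0.91, [238.0, 166.0], 496), (0.61, [217.0, 248.0], 477)]
pipe_black [(0.86, [222.0, 225.0], 422)]
tag_yellow [(0.62, [218.0, 193.0], 94)]
tag_green [(0.38, [205.0, 254.0], 51)]
tag_white [(0.68, [220.0, 168.0], 86)]
paste_jar [(0.8, [326.0, 134.0], 710), (0.19, [428.0, 210.0], 3943)]
```

```bash
python3 -c "
import cv2
im=cv2.imread('pics/top1.png'); cv2.imwrite('pics/top1c.png',cv2.resize(im[110:310,170:470],None,fx=2.6,fy=2.6,interpolation=cv2.INTER_CUBIC))"
```

```text
(no output)
```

View pics/top1c.png

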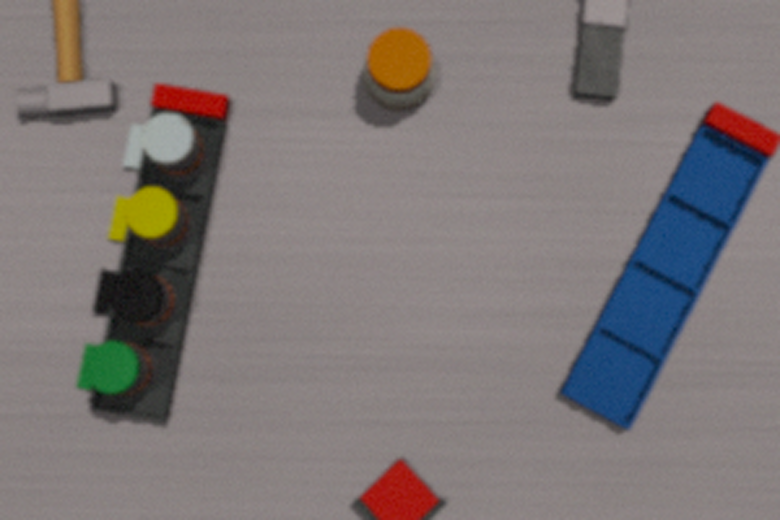

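View pics/scene1.png

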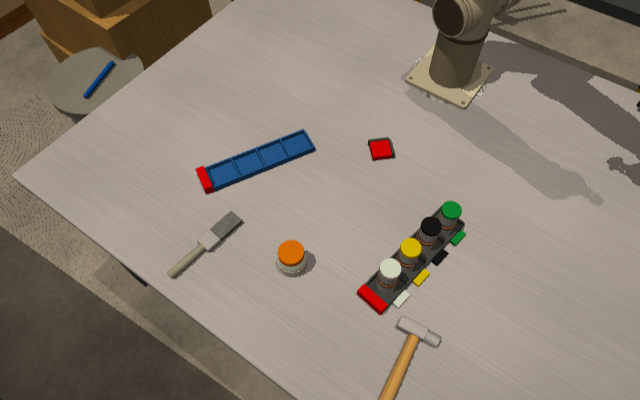

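The top view shows the dark rack on the left (+y). From red, its order is white, yellow, black, green. The blue rack is on the right, and its red block is also at the far (+x) end. Next I'll measure both racks and the caps.

```bash
cat > h.py <<'E'
from workcell import *
import cv2, numpy as np
from scipy.spatial.transform import Rotation as R
def cam(name, obs=None):
    m=camera_model(name); f=200/np.tan(np.radians(m['fovy']/2))
    if name=='wrist':
        T=np.eye(4); T[:3,:3]=R.from_quat(obs['tool_rot']).as_matrix(); T[:3,3]=obs['eef_pos']; P=T@m['T_tool_cam']
    else: P=np.array(m['pose'])
    return f,m['cx'],m['cy'],P
def to_plane(px,z,name,obs=None):
    f,cx,cy,P=cam(name,obs); px=np.atleast_2d(np.asarray(px,float))
    d=np.c_[(px[:,0]-cx)/f,(px[:,1]-cy)/f,np.ones(len(px))]@P[:3,:3].T
    return (P[:3,3]+d*((z-P[2,3])/d[:,2])[:,None])[:,:2]
def proj(p,name,obs=None):
    f,cx,cy,P=cam(name,obs); q=(np.atleast_2d(p)-P[:3,3])@P[:3,:3]
    return np.c_[q[:,0]/q[:,2]*f+cx,q[:,1]/q[:,2]*f+cy]
def color(im,c):
    h=cv2.cvtColor(im,cv2.COLOR_RGB2HSV); H,S,V=[h[...,i].astype(int) for i in range(3)]
    s=(S>130)&(V>50)
    return {'blue':s&(H>95)&(H<125),'red':s&((H<6)|(H>174)),'yellow':s&(H>24)&(H<36),'green':s&(H>45)&(H<80)}[c].astype(np.uint8)
def blobs(m,n,amin=60):
    k,l,st,c=cv2.connectedComponentsWithStats(m); o=sorted(range(1,k),key=lambda i:-st[i,4])[:n]
    return [l==i for i in o if st[i,4]>=amin]
def rect(mask,z,name,obs=None):
    c,_=cv2.findContours(mask.astype(np.uint8),cv2.RETR_EXTERNAL,cv2.CHAIN_APPROX_NONE)
    p=max(c,key=len)[:,0]; w=to_plane(p,z,name,obs)
    return cv2.minAreaRect((w*1000).astype(np.float32))
def jog(x,y,z,yaw=None):
    """total tool-frame shift mm to TCP target; jaw axis angle yaw (deg, mod 180)"""
    o=get_obs(); M=R.from_quat(o['tool_rot']).as_matrix()
    d=M.T@(np.array([x,y,z])-o['eef_pos'])*1000
    s=f"t={o['clock']:.2f} shift {np.round(d,1)}"
    cur=np.degrees(np.arctan2(M[1,1],M[0,1])); tilt=np.degrees(R.from_matrix(M).as_rotvec())
    if yaw is not None:
        dy=(yaw-cur+90)%180-90; s+=f" turn_z {-dy:.1f}"
        Rz=R.from_rotvec([0,0,np.radians(dy)]).as_matrix(); 
        s+=f" z-axis {np.round(M[:,2],3)}"
    print(s)
E
python3 - <<'E'
from h import *
for c in ['top','scene']:
    im=camera(c)
    b=blobs(color(im,'blue'),3); print(c,'blue',[ (rect(m,.018,c),m.sum()) for m in b])
    print('red',[(rect(m,.028,c),m.sum()) for m in blobs(color(im,'red'),3)])
    for n in ['yellow','green','white','black']:
        for r in masks_of('pipe_'+n,c): 
            m=r['pixels']; ys,xs=np.nonzero(m); print(n,round(r['conf'],2),r['at'],'bbox',xs.min(),xs.max(),ys.min(),ys.max(),'z.09:',to_plane(r['at'],.093,c).round(3))
    for n in ['yellow','green']:
        for m in blobs(color(im,n),3): ys,xs=np.nonzero(m); print('  col',n,m.sum(),xs.mean().round(1),ys.mean().round(1),to_plane([xs.mean(),ys.mean()],.094,c).round(4))
E
```

```text
top blue [(((552.0298461914062, -254.05624389648438), (66.22468566894531, 274.9112548828125), 61.97185134887695), np.int64(3375))]
red [(((352.6079406738281, -19.6142578125), (49.95477294921875, 49.932621002197266), 45.05393981933594), np.int64(510)), (((701.769287109375, 173.67315673828125), (68.79895782470703, 23.689664840698242), 81.02828979492188), np.int64(280)), (((683.1678466796875, -323.4903869628906), (66.84225463867188, 21.62650489807129), 63.008941650390625), np.int64(267))]
yellow 0.7 [231.1, 195.9] bbox 218 244 182 205 z.09: [[0.58  0.184]]
yellow 0.44 [220.4, 168.2] bbox 218 224 159 174 z.09: [[0.641 0.21 ]]
yellow 0.42 [216.8, 193.6] bbox 212 219 185 202 z.09: [[0.585 0.215]]
green 0.75 [216.2, 250.1] bbox 204 230 241 261 z.09: [[0.462 0.211]]
green 0.69 [237.7, 166.2] bbox 225 249 153 179 z.09: [[0.646 0.172]]
white 0.85 [240.8, 167.4] bbox 225 250 154 179 z.09: [[0.643 0.165]]
black 0.44 [231.6, 193.5] bbox 218 244 181 205 z.09: [[0.585 0.183]]
  col yellow 435 225.5 191.9 [[0.5885 0.1961]]
  col green 374 211.8 251.1 [[0.4601 0.2198]]
scene blue [(((553.4228515625, 
[... 413 characters left out ...]
007797241211), 43.97410583496094), np.int64(388)), (((686.970947265625, -316.959228515625), (83.68518829345703, 21.758268356323242), 61.83619689941406), np.int64(255))]
yellow 0.81 [409.5, 252.0] bbox 397 421 237 272 z.09: [[0.599 0.195]]
green 0.81 [446.1, 214.7] bbox 438 460 201 234 z.09: [[0.477 0.216]]
white 0.93 [389.6, 277.8] bbox 376 399 259 291 z.09: [[0.671 0.191]]
black 0.75 [428.6, 230.8] bbox 416 441 216 250 z.09: [[0.533 0.203]]
black 0.57 [389.1, 274.2] bbox 376 400 258 291 z.09: [[0.665 0.186]]
  col yellow 309 410.7 247.0 [[0.5883 0.1913]]
  col yellow 137 420.9 276.5 [[0.633  0.2403]]
  col green 290 450.7 210.0 [[0.4617 0.2184]]
  col green 120 457.2 237.2 [[0.5127 0.2597]]
```

```bash
python3 -c "
from h import *
jog(.53,.2,.24,81)"
```

```text
t=1.10 shift [-458.2 -166.9   -8.7] turn_z -6.3 z-axis [-0. -0. -1.]
```

Call:
jog_arm --deltas '[[[-46,-17,-1,0,0,-1.5,85],[-46,-17,-1,0,0,-1.5,85],[-46,-17,-1,0,0,-1.5,85],[-46,-17,-1,0,0,-1.5,85],[-46,-17,-1,0,0,0,85]]]'

```text
clock: 1.6
eef_pos: [0.3402, 0.3522, 0.2361]
tool_rot: [0.071, 0.997, 0.002, -0.0]
ft_force: [0.4, 0.8, -0.0]
grip_width: 0.0849
```

```bash
python3 -c "
from h import *
jog(.53,.2,.24,81)"
```

```text
t=1.60 shift [-209.4 -123.8   -4.4] turn_z 0.9 z-axis [-0.     0.003 -1.   ]
```

Call:
jog_arm --deltas '[[[-42,-25,-1,0,0,0.5,85],[-42,-25,-1,0,0,0.4,85],[-42,-25,-1,0,0,0,85],[-42,-25,-1,0,0,0,85],[-42,-25,0,0,0,0,85]]]'

```text
clock: 2.1
eef_pos: [0.5333, 0.1928, 0.2405]
tool_rot: [0.079, 0.997, 0.003, 0.001]
ft_force: [0.9, 1.2, -0.2]
grip_width: 0.085
```

Call:
jog_arm --deltas '[[[0,0,0,0,0,0,85],[0,0,0,0,0,0,85]]]'

```text
clock: 2.3
eef_pos: [0.5378, 0.1876, 0.2393]
tool_rot: [0.084, 0.996, 0.002, 0.001]
ft_force: [0.7, 0.6, 0.0]
grip_width: 0.0848
```

```bash
python3 - <<'E'
from h import *
jog(.53,.2,.24,81)
o=get_obs(); im=camera('wrist'); np.save('w1.npy',im)
for n in ['yellow','green','white','black']:
    for r in masks_of('pipe_'+n,'wrist')[:2]:
        ys,xs=np.nonzero(r['pixels']); print(n,round(r['conf'],2),r['at'],'bbox',xs.min(),xs.max(),ys.min(),ys.max())
for n in ['yellow','green','red']:
    for m in blobs(color(im,n),3): ys,xs=np.nonzero(m); print('  col',n,m.sum(),xs.mean().round(1),ys.mean().round(1),xs.min(),xs.max(),ys.min(),ys.max())
D=np.array([.988,-.156]); O=np.array([.555,.197])
for y in [.102,.034,-.034,-.102]:
    p=proj([*(O+D*y),.096],'wrist',o)[0]; print(y,p); cv2.circle(im,tuple(int(v) for v in p),4,(255,0,255),1)
cv2.imwrite('pics/w1.png',im[:,:,::-1])
E
```

```text
t=2.30 shift [ 9.7 11.  -0.7] turn_z -0.6 z-axis [ 0.003  0.004 -1.   ]
yellow 0.94 [332.7, 220.2] bbox 315 353 190 247
green 0.75 [339.3, 102.9] bbox 318 362 78 123
white 0.72 [333.2, 268.7] bbox 315 351 242 297
black 0.8 [332.5, 165.0] bbox 312 353 138 185
  col yellow 932 334.1 232.5 314 353 217 248
  col yellow 315 364.2 204.3 359 370 191 218
  col green 1888 345.0 101.4 318 374 78 124
  col red 2370 120.3 44.4 89 153 10 76
  col red 544 16.7 323.9 0 39 314 334
  col red 88 312.3 284.2 310 317 276 291
0.102 [334.79208839 285.24814314]
0.034 [334.7782505  230.65595308]
-0.034 [334.76257102 168.79846709]
-0.102 [334.74465612  98.12196657]
```

View pics/w1.png

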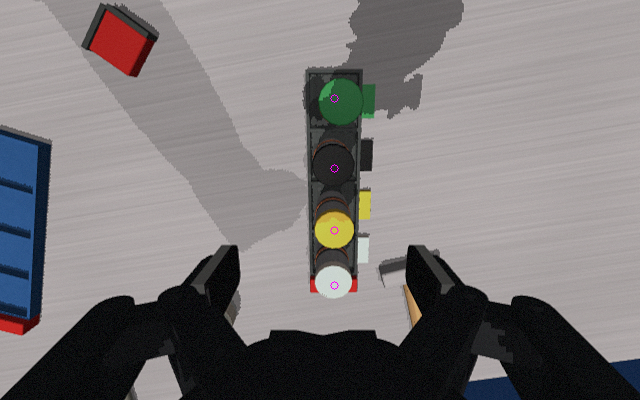

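The image shows the four caps in line with my predicted pocket centres: green (340,101), black (333,164), yellow (334,232), white (333,281). The estimates agree to within about 6 mm.

```bash
python3 - <<'E'
from h import *
o=get_obs()
for n,p in dict(green=(340,101),black=(332.5,164),yellow=(334,232.5),white=(333,281.5)).items(): print(n,to_plane(p,.096,'wrist',o).round(4))
a=np.radians(-28)
for y in [.102,.034,-.034,-.102]: print(y,(np.array([.552,-.254])+y*np.array([np.cos(a),np.sin(a)])).round(4))
q=to_plane((332.5,164),.096,'wrist',o)[0]; jog(*q,.15,81); jog(*q,.045,81)
E
```

```text
green [[0.4561 0.2192]]
black [[0.5148 0.2028]]
yellow [[0.5895 0.1929]]
white [[0.6496 0.1824]]
0.102 [ 0.6421 -0.3019]
0.034 [ 0.582 -0.27 ]
-0.034 [ 0.522 -0.238]
-0.102 [ 0.4619 -0.2061]
t=2.55 shift [23.6  9.  89.9] turn_z -0.4 z-axis [ 0.004  0.004 -1.   ]
t=2.55 shift [ 23.9   8.5 194.9] turn_z -0.4 z-axis [ 0.004  0.004 -1.   ]
```

Call:
jog_arm --deltas '[[[12,5,25,0,0,0,85],[12,4,35,0,0,0,85],[0,0,25,0,0,0,85],[0,0,0,0,0,0,85],[0,0,0,0,0,0,85]]]'

```text
clock: 3.05
eef_pos: [0.5115, 0.2091, 0.1563]
tool_rot: [0.077, 0.997, 0.004, 0.005]
ft_force: [0.6, 0.2, -0.0]
grip_width: 0.0847
```

```bash
python3 - <<'E'
from h import *
jog(.5148,.2028,.046,81)
o=get_obs(); im=camera('wrist'); p=proj([[.5148,.2028,.096],[.456,.219,.096]],'wrist',o)
for q in p: cv2.circle(im,tuple(int(v) for v in q),4,(255,0,255),1)
cv2.imwrite('pics/w2.png',im[:,:,::-1]); print(p)
E
```

```text
t=3.05 shift [ -3.3  -6.7 110.3] turn_z 0.2 z-axis [ 0.01   0.007 -1.   ]
[[316.13582224 218.15073046]
 [325.55899063 136.89815846]]
```

View pics/w2.png

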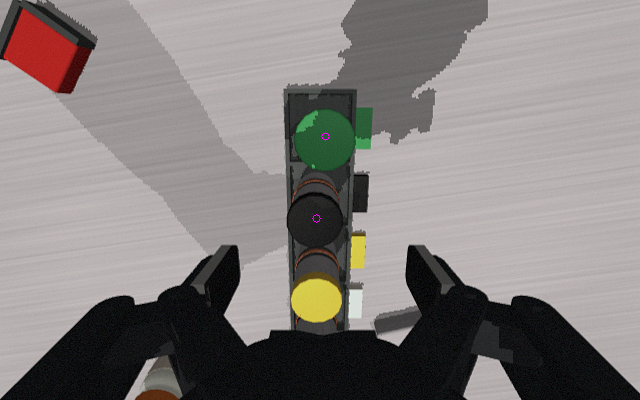

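Predicted centres sit on the black (316,218) and green (326,137) caps. Next I descend and grip black.

```bash
python3 - <<'E'
s=open('h.py').read(); i=s.index('def jog')
open('h.py','w').write(s[:i]+'''def jog(x,y,z,yaw):
    """tool-frame shift mm and turn deg to a tool-down TCP target; jaw axis angle yaw (deg, mod 180)"""
    o=get_obs(); M=R.from_quat(o['tool_rot']).as_matrix()
    d=M.T@(np.array([x,y,z])-o['eef_pos'])*1000
    cur=np.degrees(np.arctan2(M[1,1],M[0,1])); a=np.radians(cur+(yaw-cur+90)%180-90)
    yv=np.array([np.cos(a),np.sin(a),0]); zv=np.array([0,0,-1.]); D=np.c_[np.cross(yv,zv),yv,zv]
    print(f"t={o['clock']:.2f} shift {np.round(d,1)} turn {np.round(np.degrees(R.from_matrix(M.T@D).as_rotvec()),1)} F {np.round(o['ft_force'],1)} w {o['grip_width']*1000:.1f} q6 {o['joint_pos'][5]:.2f}")
''')
E
python3 -c "
from h import *
jog(.5148,.2028,.046,81)"
```

```text
t=3.10 shift [ -3.2  -6.7 110.3] turn [0.5 0.5 0.2] F [-0.6 -0.1 -0.5] w 84.9 q6 0.54
```

Call:
jog_arm --deltas '[[[-3,-6,20,0.5,0.5,0,85],[0,0,35,0,0,0,85],[0,0,35,0,0,0,85],[0,0,15,0,0,0,85],[0,0,0,0,0,0,85]]]'

```text
clock: 3.6
eef_pos: [0.5206, 0.2035, 0.0515]
tool_rot: [0.077, 0.997, 0.002, 0.006]
ft_force: [-0.2, 0.7, 0.6]
grip_width: 0.0847
```

```bash
python3 -c "
from h import *
jog(.5148,.2028,.046,81)"
```

```text
t=3.60 shift [ 5.6 -1.6  5.5] turn [0.3 0.7 0.2] F [-0.2  0.7  0.6] w 84.7 q6 0.53
```

Call:
jog_arm --deltas '[[[5,-1,5,0.3,0.7,0,85],[0,0,0,0,0,0,60],[0,0,0,0,0,0,30],[0,0,0,0,0,0,30],[0,0,0,0,0,0,30]]]'

```text
clock: 4.1
eef_pos: [0.5182, 0.2033, 0.0491]
tool_rot: [0.077, 0.997, 0.001, 0.002]
ft_force: [0.9, 1.0, -3.9]
grip_width: 0.0413
```

```bash
python3 -c "
from h import *
jog(.5148,.2028,.046,81);jog(.582,-.27,.13,62)"
```

```text
t=4.10 shift [ 3.3 -1.1  3.1] turn [0.1 0.2 0.1] F [ 0.9  1.  -3.9] w 41.3 q6 0.53
t=4.10 shift [-136.3 -457.7  -81.2] turn [ 0.1  0.2 19.1] F [ 0.9  1.  -3.9] w 41.3 q6 0.53
```

Call:
jog_arm --deltas '[[[0,0,-15,0,0,0,30],[0,0,-30,0,0,0,30],[0,0,-35,0,0,0,30],[0,-10,-5,0,0,0,30],[-5,-25,0,0,0,0,30]]]'

```text
clock: 4.6
eef_pos: [0.5147, 0.1685, 0.1341]
tool_rot: [0.075, 0.997, -0.0, -0.001]
ft_force: [0.2, -0.1, -4.0]
grip_width: 0.0414
```

```bash
python3 -c "
from h import *
jog(.582,-.27,.13,62)"
```

```text
t=4.60 shift [-132.  -423.6    4. ] turn [-0.1 -0.1 19.4] F [ 0.2 -0.1 -4. ] w 41.4 q6 0.47
```

Call:
jog_arm --deltas '[[[-13,-38,0,0,0,2.5,30],[-15,-38,0,0,0,2.5,30],[-17,-37,0,0,0,2.5,30],[-18,-37,0,0,0,2.5,30],[-20,-37,0,0,0,2.5,30]]]'

```text
clock: 5.1
eef_pos: [0.547, -0.0391, 0.1288]
tool_rot: [0.183, 0.983, -0.001, -0.005]
ft_force: [1.0, -0.1, -4.8]
grip_width: 0.0417
```

```bash
python3 -c "
from h import *
jog(.582,-.27,.13,62)"
```

```text
t=5.10 shift [-115.8 -202.7   -1.4] turn [-0.3 -0.5  6.9] F [ 1.  -0.1 -4.8] w 41.7 q6 0.30
```

Call:
jog_arm --deltas '[[[-22,-43,0,0,0,2,30],[-23,-41,0,0,0,2,30],[-25,-41,0,0,0,2,30],[-25,-38,0,0,0,0,30],[-12,-18,0,0,0,0,30]]]'

```text
clock: 5.6
eef_pos: [0.5629, -0.2605, 0.1204]
tool_rot: [0.239, 0.971, -0.002, -0.009]
ft_force: [0.7, 0.9, -3.9]
grip_width: 0.0416
```

Call:
jog_arm --deltas '[[[0,0,0,0,0,0,30],[0,0,0,0,0,0,30]]]'

```text
clock: 5.8
eef_pos: [0.5599, -0.265, 0.1166]
tool_rot: [0.242, 0.97, -0.002, -0.012]
ft_force: [-0.2, 0.5, -3.2]
grip_width: 0.0411
```

```bash
python3 - <<'E'
from h import *
jog(.582,-.27,.13,62)
o=get_obs(); im=camera('wrist'); a=np.radians(-28); D=np.array([np.cos(a),np.sin(a)])
for y in [.102,.034,-.034,-.102]:
    p=proj([*(np.array([.552,-.254])+D*y),.006],'wrist',o)[0]; cv2.circle(im,tuple(int(v) for v in p),4,(255,255,0),1)
X=np.array([-D[1],D[0]])
c=[np.array([.552,-.254])+D*sy*.138+X*sx*.034 for sy,sx in [(-1,-1),(-1,1),(1,1),(1,-1)]]
cv2.polylines(im,[proj(np.c_[c,[.018]*4],'wrist',o).astype(int)],True,(255,255,0))
cv2.imwrite('pics/w3.png',im[:,:,::-1])
E
```

```text
t=5.80 shift [-21.5   5.8 -14. ] turn [-0.5 -1.3 -0.1] F [-0.2  0.5 -3.2] w 41.1 q6 0.05
```

View pics/w3.png

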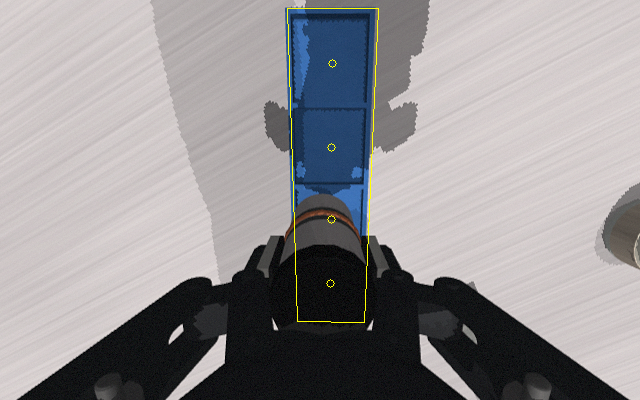

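Rack overlay fits within about 2 mm. I'll correct the offset and tilt, then lower.

Call:
jog_arm --deltas '[[[-14,3,0,-0.5,-0.7,0,30],[-11,3,0,0,-0.7,0,30],[0,0,15,0,0,0,30],[0,0,15,0,0,0,30],[0,0,0,0,0,0,30]]]'

```text
clock: 6.35
eef_pos: [0.5904, -0.2663, 0.0855]
tool_rot: [0.238, 0.971, -0.0, 0.004]
ft_force: [-0.1, -1.0, -3.8]
grip_width: 0.0417
```

```bash
python3 -c "
from h import *
jog(.585,-.2715,.050,62)"
```

```text
t=6.35 shift [ 2.6 -7.2 35.5] turn [0.1 0.4 0.5] F [-0.1 -1.  -3.8] w 41.7 q6 0.06
```

Call:
jog_arm --deltas '[[[2,-6,5,0,0.4,0,30],[0,0,13,0,0,0,30],[0,0,12,0,0,0,30],[0,0,0,0,0,0,30]]]'

```text
clock: 6.75
eef_pos: [0.588, -0.2697, 0.0549]
tool_rot: [0.236, 0.972, 0.0, 0.002]
ft_force: [-0.5, 0.8, -4.0]
grip_width: 0.0416
```

```bash
python3 -c "
from h import *
jog(.585,-.2715,.050,62)"
```

```text
t=6.75 shift [ 1.8 -3.   4.9] turn [0.1 0.2 0.6] F [-0.5  0.8 -4. ] w 41.6 q6 0.05
```

Call:
jog_arm --deltas '[[[1,-3,3,0,0.2,0.5,30],[0,0,2.5,0,0,0,30],[0,0,0,0,0,0,30]]]'

```text
clock: 7.05
eef_pos: [0.5856, -0.2724, 0.0491]
tool_rot: [0.241, 0.97, 0.001, -0.0]
ft_force: [0.4, 0.1, -4.4]
grip_width: 0.0412
```

```bash
python3 -c "
from h import *
jog(.585,-.2715,.050,62)"
```

```text
t=7.05 shift [ 0.9  0.5 -0.9] turn [ 0.1 -0.   0.1] F [ 0.4  0.1 -4.4] w 41.2 q6 0.05
```

Call:
jog_arm --deltas '[[[0,0,2,0,0,0,30],[0,0,1,0,0,0,30]]]'

```text
clock: 7.25
eef_pos: [0.5864, -0.273, 0.0489]
tool_rot: [0.241, 0.97, 0.001, 0.001]
ft_force: [-0.4, 0.5, -2.2]
grip_width: 0.0416
```

```bash
python3 -c "
from h import *
jog(.585,-.2715,.050,62)"
```

```text
t=7.25 shift [ 1.9  0.7 -1.1] turn [0.1 0.1 0.1] F [-0.4  0.5 -2.2] w 41.6 q6 0.05
```

Call:
jog_arm --deltas '[[[0,0,0,0,0,0,50],[0,0,0,0,0,0,85],[0,0,0,0,0,0,85],[0,0,0,0,0,0,85],[0,0,-20,0,0,0,85]]]'

```text
clock: 7.75
eef_pos: [0.5866, -0.2731, 0.0688]
tool_rot: [0.241, 0.97, 0.001, 0.002]
ft_force: [-0.2, -0.1, 0.0]
grip_width: 0.085
```

Call:
jog_arm --deltas '[[[0,0,-40,0,0,0,85],[0,0,-40,0,0,0,85],[15,20,-10,0,0,0,85]]]'

```text
clock: 8.05
eef_pos: [0.5825, -0.2504, 0.1614]
tool_rot: [0.243, 0.97, 0.0, 0.002]
ft_force: [0.9, 0.8, 1.3]
grip_width: 0.0845
```

```bash
python3 - <<'E'
from h import *
jog(.5895,.1929,.15,81)
o=get_obs(); im=camera('wrist')
p=proj([.582,-.27,.096],'wrist',o)[0]; cv2.circle(im,tuple(int(v) for v in p),4,(255,255,0),1); print(p)
cv2.imwrite('pics/w4.png',im[:,:,::-1])
E
```

```text
t=8.05 shift [202.8 394.2  11.2] turn [  0.    0.2 -19.1] F [0.9 0.8 1.3] w 84.5 q6 0.08
[301.79754057 221.13667932]
```

View pics/w4.png

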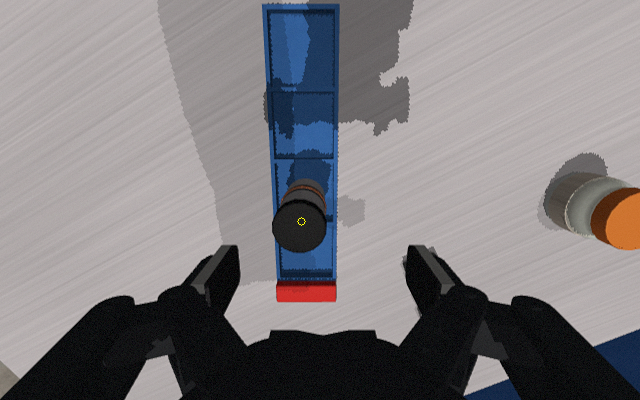

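Black stands upright in the blue +34 pocket. Its cap centre is at (300,226) against a predicted (302,221), about 4 mm off. Yellow is next.

Call:
jog_arm --deltas '[[[20,39,0,0,0,-2.4,85],[18,40,0,0,0,-2.4,85],[16,41,0,0,0,-2.4,85],[15,41,0,0,0,-2.4,85],[13,42,0,0,0,-2.4,85]]]'

```text
clock: 8.6
eef_pos: [0.5871, -0.0242, 0.164]
tool_rot: [0.139, 0.99, 0.001, 0.004]
ft_force: [0.0, -0.1, -0.1]
grip_width: 0.0848
```

```bash
python3 -c "
from h import *
jog(.5895,.1929,.15,81)"
```

```text
t=8.60 shift [ 57.4 209.4  14.2] turn [ 0.2  0.5 -7. ] F [ 0.  -0.1 -0.1] w 84.8 q6 0.24
```

Call:
jog_arm --deltas '[[[14,43,2,0,0,-2,85],[12,43,2,0,0,-2,85],[11,43,2,0,0,-2,85],[8,43,2,0,0,0,85],[6,28,2,0,0,0,85]]]'

```text
clock: 9.1
eef_pos: [0.5791, 0.1932, 0.1541]
tool_rot: [0.083, 0.997, 0.002, 0.006]
ft_force: [0.2, -0.5, 0.4]
grip_width: 0.0847
```

Call:
jog_arm --deltas '[[[0,0,0,0,0,0,85],[0,0,0,0,0,0,85]]]'

```text
clock: 9.3
eef_pos: [0.5779, 0.198, 0.153]
tool_rot: [0.079, 0.997, 0.002, 0.005]
ft_force: [-0.1, -0.4, 0.3]
grip_width: 0.0853
```

```bash
python3 - <<'E'
from h import *
o=get_obs(); im=camera('wrist')
for m in blobs(color(im,'yellow'),2):
    ys,xs=np.nonzero(m); c=(xs.min()+xs.max())/2,(ys.min()+ys.max())/2; print(m.sum(),c,np.ptp(xs),np.ptp(ys),to_plane(c,.096,'wrist',o))
print(proj([.5895,.1929,.096],'wrist',o))
jog(.5895,.1929,.046,81)
E
```

```text
404 (np.float64(362.5), np.float64(195.0)) 15 36 [[0.56757029 0.22800361]]
94 (np.float64(325.5), np.float64(205.0)) 19 8 [[0.57087143 0.2001368 ]]
[[319.86212194 229.5011364 ]]
t=9.35 shift [-11.2  -3.5 107.1] turn [ 0.3  0.5 -0.1] F [-0.2  0.3 -0.4] w 85.4 q6 0.49
```

Call:
jog_arm --deltas '[[[-12,-3,20,0.3,0.5,0,85],[0,0,35,0,0,0,85],[0,0,35,0,0,0,85],[0,0,13,0,0,0,85],[0,0,0,0,0,0,85]]]'

```text
clock: 9.85
eef_pos: [0.5932, 0.1853, 0.0495]
tool_rot: [0.084, 0.996, -0.0, 0.003]
ft_force: [-0.5, 0.3, -0.0]
grip_width: 0.0846
```

```bash
python3 -c "
from h import *
jog(.5905,.1929,.048,81)"
```

```text
t=9.85 shift [4.  7.  1.5] turn [ 0.   0.3 -0.6] F [-0.5  0.3 -0. ] w 84.6 q6 0.47
```

Call:
jog_arm --deltas '[[[3,6,2,0,0.3,-0.5,85],[0,0,0,0,0,0,85]]]'

```text
clock: 10.05
eef_pos: [0.5919, 0.1899, 0.0484]
tool_rot: [0.081, 0.997, 0.0, 0.0]
ft_force: [0.1, 0.0, -0.3]
grip_width: 0.0851
```

Call:
jog_arm --deltas '[[[0,0,0,0,0,0,60],[0,0,0,0,0,0,30],[0,0,0,0,0,0,30],[0,0,0,0,0,0,30]]]'

```text
clock: 10.45
eef_pos: [0.5944, 0.1906, 0.0523]
tool_rot: [0.081, 0.997, 0.001, 0.003]
ft_force: [0.6, -0.4, -2.2]
grip_width: 0.042
```

Call:
jog_arm --deltas '[[[0,0,-15,0,0,0,30],[0,0,-30,0,0,0,30],[0,0,-35,0,0,0,30],[0,-10,-5,0,0,0,30],[3,-25,0,0,0,0,30]]]'

```text
clock: 10.95
eef_pos: [0.5825, 0.1574, 0.1356]
tool_rot: [0.079, 0.997, 0.0, -0.0]
ft_force: [-0.6, -0.8, -2.6]
grip_width: 0.0421
```

```bash
python3 -c "
from h import *
jog(.522,-.238,.13,62)"
```

```text
t=10.95 shift [  -2.1 -400.     5.5] turn [-0. -0. 19.] F [-0.6 -0.8 -2.6] w 42.1 q6 0.42
```

Call:
jog_arm --deltas '[[[0,-40,0,0,0,2.4,30],[-2,-40,0,0,0,2.4,30],[-4,-40,0,0,0,2.4,30],[-6,-40,0,0,0,2.4,30],[-8,-40,0,0,0,2.4,30]]]'

```text
clock: 11.45
eef_pos: [0.548, -0.0477, 0.1294]
tool_rot: [0.183, 0.983, -0.001, -0.004]
ft_force: [0.9, 0.0, -3.3]
grip_width: 0.0419
```

```bash
python3 -c "
from h import *
jog(.522,-.238,.13,62)"
```

```text
t=11.45 shift [ -44.1 -187.    -0.2] turn [-0.2 -0.4  6.9] F [ 0.9  0.  -3.3] w 41.9 q6 0.28
```

Call:
jog_arm --deltas '[[[-10,-42,0,0,0,2.2,30],[-12,-42,0,-0.2,-0.4,2.2,30],[-13,-42,0,0,0,2.2,30],[-13,-40,0,0,0,0,30],[-5,-16,0,0,0,0,30]]]'

```text
clock: 11.95
eef_pos: [0.5106, -0.246, 0.1221]
tool_rot: [0.244, 0.97, -0.001, -0.005]
ft_force: [-0.1, 0.3, -2.8]
grip_width: 0.0415
```

Call:
jog_arm --deltas '[[[0,0,0,0,0,0,30],[0,0,0,0,0,0,30]]]'

```text
clock: 12.15
eef_pos: [0.5072, -0.249, 0.1191]
tool_rot: [0.247, 0.969, -0.001, -0.007]
ft_force: [1.0, 0.9, -2.9]
grip_width: 0.0421
```

```bash
python3 -c "
from h import *
jog(.522,-.238,.053,62)"
```

```text
t=12.15 shift [-8.6 17.1 65.9] turn [-0.3 -0.8 -0.6] F [ 1.   0.9 -2.9] w 42.1 q6 0.05
```

Call:
jog_arm --deltas '[[[-5,10,0,-0.3,-0.8,-0.5,30],[-3,6,5,0,0,0,30],[0,0,15,0,0,0,30],[0,0,12,0,0,0,30],[0,0,0,0,0,0,30]]]'

```text
clock: 12.65
eef_pos: [0.5245, -0.2314, 0.084]
tool_rot: [0.238, 0.971, 0.001, -0.0]
ft_force: [-0.5, 0.9, -2.2]
grip_width: 0.0421
```

```bash
python3 -c "
from h import *
jog(.522,-.238,.053,62)"
```

```text
t=12.65 shift [-0.9 -7.  31. ] turn [ 0.1 -0.   0.4] F [-0.5  0.9 -2.2] w 42.1 q6 0.06
```

Call:
jog_arm --deltas '[[[-1,-5,4,0,0,0.4,30],[0,-1,12,0,0,0,30],[0,0,9,0,0,0,30],[0,0,0,0,0,0,30]]]'

```text
clock: 13.05
eef_pos: [0.5233, -0.2365, 0.0573]
tool_rot: [0.241, 0.971, 0.001, 0.0]
ft_force: [-0.7, -0.1, -2.9]
grip_width: 0.0418
```

```bash
python3 -c "
from h import *
jog(.522,-.238,.053,62)"
```

```text
t=13.05 shift [ 0.5 -1.9  4.3] turn [0.1 0.  0.1] F [-0.7 -0.1 -2.9] w 41.8 q6 0.06
```

Call:
jog_arm --deltas '[[[0,-1,3,0,0,0,30],[0,0,2,0,0,0,30],[0,0,1,0,0,0,30]]]'

```text
clock: 13.35
eef_pos: [0.5234, -0.2381, 0.0521]
tool_rot: [0.241, 0.97, 0.001, 0.001]
ft_force: [-2.4, 1.3, 7.0]
grip_width: 0.0415
```

```bash
python3 -c "
from h import *
jog(.522,-.238,.053,62)"
```

```text
t=13.35 shift [ 1.3 -0.6 -0.9] turn [0.1 0.1 0.1] F [-2.4  1.3  7. ] w 41.5 q6 0.06
```

Call:
jog_arm --deltas '[[[0,0,0,0,0,0,50],[0,0,0,0,0,0,85],[0,0,0,0,0,0,85],[0,0,0,0,0,0,85],[0,0,-20,0,0,0,85]]]'

```text
clock: 13.85
eef_pos: [0.5231, -0.2382, 0.0719]
tool_rot: [0.241, 0.97, 0.001, 0.001]
ft_force: [-0.6, 0.2, 0.0]
grip_width: 0.0856
```

Call:
jog_arm --deltas '[[[0,0,-40,0,0,0,85],[0,0,-40,0,0,0,85],[0,20,-8,0,0,0,85]]]'

```text
clock: 14.15
eef_pos: [0.5314, -0.2218, 0.163]
tool_rot: [0.243, 0.97, 0.001, 0.0]
ft_force: [1.0, -0.5, 0.2]
grip_width: 0.085
```

```bash
python3 - <<'E'
from h import *
jog(.6505,.182,.15,81)
o=get_obs(); im=camera('wrist')
for y,z in [((.522,-.238),.096),((.462,-.206),.006)]:
    p=proj([*y,z],'wrist',o)[0]; cv2.circle(im,tuple(int(v) for v in p),4,(255,0,255),1); print(p)
cv2.imwrite('pics/w5.png',im[:,:,::-1])
E
```

```text
t=14.15 shift [ 85.2 412.3  13.5] turn [  0.1   0.  -19.1] F [ 1.  -0.5  0.2] w 85.0 q6 0.09
[300.2102203  209.27381196]
[305.16707379 117.45897681]
```

View pics/w5.png

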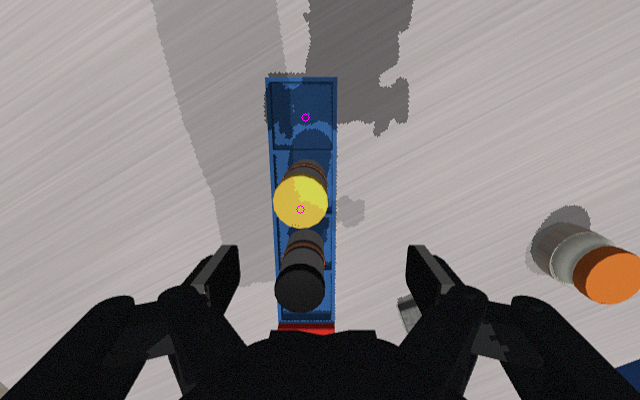

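Yellow is upright in the −34 pocket, cap centre at (301,202) against a predicted (300,209), about 5 mm off and within tolerance. Jar untouched. White is next.

Call:
jog_arm --deltas '[[[8,42,0,0,0,-2.4,85],[6,42,0,0,0,-2.4,85],[4,42,0,0,0,-2.4,85],[2,42,0,0,0,-2.4,85],[0,42,0,0,0,-2.4,85]]]'

```text
clock: 14.7
eef_pos: [0.5986, -0.0162, 0.1632]
tool_rot: [0.139, 0.99, 0.001, 0.002]
ft_force: [0.4, 0.5, 0.4]
grip_width: 0.085
```

```bash
python3 -c "
from h import *
jog(.65,.182,.15,81)"
```

```text
t=14.70 shift [  5.2 204.6  13.6] turn [ 0.1  0.2 -7. ] F [0.4 0.5 0.4] w 85.0 q6 0.25
```

Call:
jog_arm --deltas '[[[-1,43,2,0,0,-2,85],[-3,43,2,0,0.3,-2,85],[-5,43,2,0,0,-2,85],[-6,40,2,0,0,0,85],[-6,20,2,0,0,0,85]]]'

```text
clock: 15.2
eef_pos: [0.6607, 0.1745, 0.15]
tool_rot: [0.082, 0.997, 0.001, -0.002]
ft_force: [0.4, -1.1, -0.1]
grip_width: 0.0855
```

Call:
jog_arm --deltas '[[[0,0,0,0,0,0,85],[0,0,0,0,0,0,85]]]'

```text
clock: 15.4
eef_pos: [0.6602, 0.1778, 0.147]
tool_rot: [0.079, 0.997, 0.0, -0.003]
ft_force: [-1.3, -0.3, 0.3]
grip_width: 0.0853
```

```bash
python3 -c "
from h import *
jog(.65,.182,.048,81)"
```

```text
t=15.40 shift [10.1  2.5 99.1] turn [-0.  -0.4 -0.1] F [-1.3 -0.3  0.3] w 85.3 q6 0.42
```

Call:
jog_arm --deltas '[[[8,2,15,0,-0.4,0,85],[0,0,35,0,0,0,85],[0,0,33,0,0,0,85],[0,0,10,0,0,0,85],[0,0,0,0,0,0,85]]]'

```text
clock: 15.9
eef_pos: [0.652, 0.1737, 0.0536]
tool_rot: [0.083, 0.997, -0.001, 0.001]
ft_force: [0.3, -0.1, -0.7]
grip_width: 0.0849
```

```bash
python3 -c "
from h import *
jog(.65,.182,.048,81)"
```

```text
t=15.90 shift [3.4 7.9 5.6] turn [-0.1  0.2 -0.5] F [ 0.3 -0.1 -0.7] w 84.9 q6 0.43
```

Call:
jog_arm --deltas '[[[3,7,5,0,0.2,-0.5,85],[0,0,0,0,0,0,85]]]'

```text
clock: 16.1
eef_pos: [0.6512, 0.1801, 0.0507]
tool_rot: [0.079, 0.997, -0.0, 0.001]
ft_force: [-0.5, -0.4, -0.6]
grip_width: 0.085
```

Call:
jog_arm --deltas '[[[0,0,0,0,0,0,60],[0,0,0,0,0,0,30],[0,0,0,0,0,0,30],[0,0,0,0,0,0,30]]]'

```text
clock: 16.5
eef_pos: [0.654, 0.1812, 0.0551]
tool_rot: [0.079, 0.997, 0.001, 0.004]
ft_force: [0.2, 0.3, -2.6]
grip_width: 0.0422
```

Call:
jog_arm --deltas '[[[0,0,-15,0,0,0,30],[0,0,-30,0,0,0,30],[0,0,-35,0,0,0,30],[2,-10,-5,0,0,0,30],[8,-25,0,0,0,0,30]]]'

```text
clock: 17.0
eef_pos: [0.6354, 0.1492, 0.1371]
tool_rot: [0.077, 0.997, -0.0, 0.0]
ft_force: [-1.0, -0.9, -3.1]
grip_width: 0.0422
```

```bash
python3 -c "
from h import *
jog(.462,-.206,.13,62)"
```

```text
t=17.00 shift [ 117.  -377.5    7.3] turn [-0.   0.  19.2] F [-1.  -0.9 -3.1] w 42.2 q6 0.38
```

Call:
jog_arm --deltas '[[[12,-38,0,0,0,2.4,30],[10,-39,0,0,0,2.4,30],[8,-39,0,0,0,2.4,30],[6,-39,0,0,0,2.4,30],[4,-40,0,0,0,2.4,30]]]'

```text
clock: 17.5
eef_pos: [0.5423, -0.0373, 0.1298]
tool_rot: [0.182, 0.983, -0.002, -0.004]
ft_force: [1.1, -0.8, -1.4]
grip_width: 0.0425
```

```bash
python3 -c "
from h import *
jog(.4645,-.2075,.13,62)"
```

```text
t=17.50 shift [  11.7 -186.8    0.9] turn [-0.3 -0.3  7. ] F [ 1.1 -0.8 -1.4] w 42.5 q6 0.30
```

Call:
jog_arm --deltas '[[[2,-42,0,0,0,2,30],[0,-42,0,-0.3,-0.6,2,30],[-1,-40,0,0,0,2,30],[-2,-34,0,0,0,0,30],[0,-10,0,0,0,0,30]]]'

```text
clock: 18.0
eef_pos: [0.4612, -0.2002, 0.1232]
tool_rot: [0.239, 0.971, -0.002, -0.004]
ft_force: [0.3, 0.8, -3.0]
grip_width: 0.0423
```

Call:
jog_arm --deltas '[[[0,0,0,0,0,0,30],[0,0,0,0,0,0,30]]]'

```text
clock: 18.2
eef_pos: [0.4586, -0.201, 0.1213]
tool_rot: [0.241, 0.971, -0.001, -0.005]
ft_force: [0.0, -0.1, -3.0]
grip_width: 0.0421
```

```bash
python3 -c "
from h import *
jog(.4645,-.2075,.055,62)"
```

```text
t=18.20 shift [-8.9 -2.7 66.2] turn [-0.3 -0.5  0.1] F [ 0.  -0.1 -3. ] w 42.1 q6 0.08
```

Call:
jog_arm --deltas '[[[-6,-2,3,-0.3,-0.5,0,30],[-2,0,10,0,0,0,30],[0,0,15,0,0,0,30],[0,0,12,0,0,0,30],[0,0,0,0,0,0,30]]]'

```text
clock: 18.7
eef_pos: [0.4681, -0.2021, 0.0773]
tool_rot: [0.236, 0.972, 0.001, 0.0]
ft_force: [-0.7, 0.2, -2.3]
grip_width: 0.0426
```

```bash
python3 -c "
from h import *
jog(.4645,-.2075,.055,62)"
```

```text
t=18.70 shift [ 0.8 -6.5 22.3] turn [0.1 0.  0.7] F [-0.7  0.2 -2.3] w 42.6 q6 0.07
```

Call:
jog_arm --deltas '[[[0,-5,3,0,0,0.6,30],[0,-1,8,0,0,0,30],[0,0,6,0,0,0,30],[0,0,0,0,0,0,30]]]'

```text
clock: 19.1
eef_pos: [0.4665, -0.2067, 0.0589]
tool_rot: [0.24, 0.971, 0.001, 0.001]
ft_force: [-0.2, -0.1, -2.7]
grip_width: 0.0424
```

```bash
python3 -c "
from h import *
jog(.4645,-.2075,.055,62)"
```

```text
t=19.10 shift [ 1.4 -1.7  3.9] turn [0.1 0.  0.2] F [-0.2 -0.1 -2.7] w 42.4 q6 0.07
```

Call:
jog_arm --deltas '[[[1,-1,2,0,0,0,30],[0,0,2,0,0,0,30],[0,0,1,0,0,0,30]]]'

```text
clock: 19.4
eef_pos: [0.4659, -0.2076, 0.0549]
tool_rot: [0.241, 0.971, 0.001, 0.002]
ft_force: [-1.3, 1.3, 8.2]
grip_width: 0.0424
```

```bash
python3 -c "
from h import *
jog(.4645,-.2075,.055,62)"
```

```text
t=19.40 shift [ 1.3 -0.5 -0.1] turn [0.2 0.2 0.2] F [-1.3  1.3  8.2] w 42.4 q6 0.07
```

Call:
jog_arm --deltas '[[[0,0,0,0,0,0,50],[0,0,0,0,0,0,85],[0,0,0,0,0,0,85],[0,0,0,0,0,0,85],[0,0,-20,0,0,0,85]]]'

```text
clock: 19.9
eef_pos: [0.4655, -0.2076, 0.0746]
tool_rot: [0.241, 0.971, 0.001, 0.002]
ft_force: [-0.1, -0.4, 0.1]
grip_width: 0.0851
```

Call:
jog_arm --deltas '[[[0,0,-40,0,0,0,85],[0,0,-40,0,0,0,85],[0,20,-8,0,0,0,85]]]'

```text
clock: 20.2
eef_pos: [0.4737, -0.1909, 0.1657]
tool_rot: [0.242, 0.97, 0.001, 0.001]
ft_force: [1.6, -0.4, -0.3]
grip_width: 0.0853
```

```bash
python3 -c "
from h import *
jog(.457,.2192,.15,81)"
```

```text
t=20.20 shift [207.4 354.1  16.3] turn [  0.1   0.1 -19. ] F [ 1.6 -0.4 -0.3] w 85.3 q6 0.10
```

Call:
jog_arm --deltas '[[[21,37,0,0,0,-2.4,85],[19,38,0,0,0,-2.4,85],[17,39,0,0,0,-2.4,85],[15,39,0,0,0,-2.4,85],[14,40,0,0,0,-2.4,85]]]'

```text
clock: 20.7
eef_pos: [0.4752, 0.0232, 0.1701]
tool_rot: [0.14, 0.99, 0.0, 0.007]
ft_force: [-0.3, 0.1, -0.4]
grip_width: 0.0848
```

```bash
python3 -c "
from h import *
jog(.457,.2192,.15,81)"
```

```text
t=20.70 shift [ 72.1 183.2  19.5] turn [ 0.1  0.8 -7.1] F [-0.3  0.1 -0.4] w 84.8 q6 0.33
```

Call:
jog_arm --deltas '[[[17,42,3,0,0.8,-2,85],[14,42,3,0,0,-2,85],[13,40,3,0,0,-2,85],[10,33,2,0,0,0,85],[5,10,2,0,0,0,85]]]'

```text
clock: 21.2
eef_pos: [0.4547, 0.2101, 0.1581]
tool_rot: [0.083, 0.997, 0.002, 0.003]
ft_force: [0.4, -1.2, -0.3]
grip_width: 0.0845
```

Call:
jog_arm --deltas '[[[0,0,0,0,0,0,85],[0,0,0,0,0,0,85]]]'

```text
clock: 21.4
eef_pos: [0.4539, 0.2107, 0.1577]
tool_rot: [0.081, 0.997, 0.002, 0.002]
ft_force: [-0.4, -0.1, 0.2]
grip_width: 0.0851
```

```bash
python3 - <<'E'
from h import *
o=get_obs(); im=camera('wrist')
p=proj([.457,.2192,.096],'wrist',o)[0]; print(p); cv2.circle(im,tuple(int(v) for v in p),4,(255,0,255),1)
cv2.imwrite('pics/w6.png',im[:,:,::-1])
for m in blobs(color(im,'green'),2):
    ys,xs=np.nonzero(m); print(m.sum(),xs.min(),xs.max(),ys.min(),ys.max())
jog(.457,.2192,.048,81)
E
```

```text
[335.79381977 214.63477911]
2295 306 361 189 241
520 361 376 165 201
t=21.45 shift [ -1.2   8.8 109.7] turn [ 0.2  0.2 -0.4] F [-0.7  0.8 -0. ] w 85.0 q6 0.60
```

View pics/w6.png

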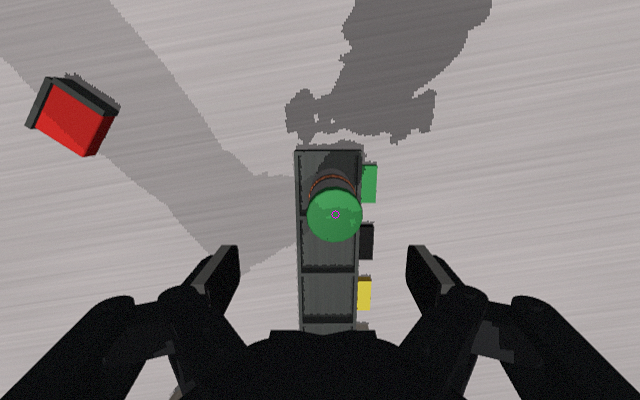

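The green cap is at (334,215), matching the prediction at (336,215).

Call:
jog_arm --deltas '[[[-1,7,18,0.2,0.2,-0.3,85],[0,0,37,0,0,0,85],[0,0,36,0,0,0,85],[0,0,15,0,0,0,85],[0,0,0,0,0,0,85]]]'

```text
clock: 21.95
eef_pos: [0.4611, 0.2099, 0.0514]
tool_rot: [0.086, 0.996, 0.001, 0.004]
ft_force: [-0.7, -0.2, 0.8]
grip_width: 0.0848
```

```bash
python3 -c "
from h import *
jog(.457,.2185,.048,81)"
```

```text
t=21.95 shift [5.5 7.8 3.3] turn [ 0.1  0.4 -0.8] F [-0.7 -0.2  0.8] w 84.8 q6 0.60
```

Call:
jog_arm --deltas '[[[7,7,3,0.1,0.4,-0.7,85],[0,0,0,0,0,0,85]]]'

```text
clock: 22.15
eef_pos: [0.4561, 0.2165, 0.0493]
tool_rot: [0.081, 0.997, 0.0, 0.0]
ft_force: [1.6, -1.0, 0.6]
grip_width: 0.0851
```

Call:
jog_arm --deltas '[[[0,0,0,0,0,0,60],[0,0,0,0,0,0,30],[0,0,0,0,0,0,30],[0,0,0,0,0,0,30]]]'

```text
clock: 22.55
eef_pos: [0.4585, 0.2177, 0.0527]
tool_rot: [0.081, 0.997, 0.002, 0.003]
ft_force: [-0.7, -0.3, -3.5]
grip_width: 0.0419
```

Call:
jog_arm --deltas '[[[0,0,-15,0,0,0,30],[0,0,-30,0,0,0,30],[0,0,-35,0,0,0,30],[0,-10,-5,0,0,0,30],[-5,-25,0,0,0,0,30]]]'

```text
clock: 23.05
eef_pos: [0.454, 0.1818, 0.1366]
tool_rot: [0.079, 0.997, -0.0, -0.001]
ft_force: [0.9, -0.1, -4.0]
grip_width: 0.0419
```

```bash
python3 -c "
from h import *
jog(.642,-.302,.13,62)"
```

```text
t=23.05 shift [-261.7 -448.2    6.5] turn [-0.1 -0.1 19. ] F [ 0.9 -0.1 -4. ] w 41.9 q6 0.54
```

Call:
jog_arm --deltas '[[[-20,-35,-5,0,0,2,30],[-22,-35,-6,0,0,2,30],[-24,-34,-6,0,0,2,30],[-25,-34,-6,0,0,2,30],[-26,-33,-6,0,0,2,30]]]'

```text
clock: 23.55
eef_pos: [0.5235, -0.0184, 0.1586]
tool_rot: [0.165, 0.986, -0.003, -0.007]
ft_force: [0.7, 0.9, -3.2]
grip_width: 0.0419
```

```bash
python3 -c "
from h import *
print(to_plane([329,129],.07,'top'))
jog(.642,-.302,.16,62)"
```

```text
[[ 0.73965724 -0.0279022 ]]
t=23.55 shift [-204.2 -229.8   -2.4] turn [-0.5 -0.7  9. ] F [ 0.7  0.9 -3.2] w 41.9 q6 0.30
```

Call:
jog_arm --deltas '[[[-28,-31,-1,-0.5,-0.7,2,30],[-29,-30,-1,0,0,2,30],[-30,-29,-1,0,0,2,30],[-31,-28,-1,0,0,1.5,30],[-31,-27,-1,0,0,0,30]]]'

```text
clock: 24.05
eef_pos: [0.5995, -0.2204, 0.1542]
tool_rot: [0.233, 0.972, 0.0, -0.007]
ft_force: [1.3, -0.1, -3.3]
grip_width: 0.0419
```

```bash
python3 -c "
from h import *
jog(.642,-.302,.16,62)"
```

```text
t=24.05 shift [-74.8 -53.5  -6.7] turn [-0.2 -0.8  1.1] F [ 1.3 -0.1 -3.3] w 41.9 q6 0.12
```

Call:
jog_arm --deltas '[[[-28,-20,-3,0,-0.8,0.8,30],[-26,-18,-3,0,0,0,30],[-12,-10,-1,0,0,0,30],[0,0,0,0,0,0,30],[0,0,0,0,0,0,30]]]'

```text
clock: 24.55
eef_pos: [0.6304, -0.3042, 0.147]
tool_rot: [0.245, 0.97, -0.001, -0.009]
ft_force: [0.5, 0.0, -3.5]
grip_width: 0.0419
```

```bash
python3 - <<'E'
from h import *
jog(.642,-.302,.16,62)
o=get_obs(); im=camera('wrist')
for y in [.102,.034,-.034,-.102]:
    a=np.radians(-28); q=np.array([.552,-.254])+y*np.array([np.cos(a),np.sin(a)])
    p=proj([*q,.006 if y>.1 else .096],'wrist',o)[0]; cv2.circle(im,tuple(int(v) for v in p),4,(255,0,255),1)
cv2.imwrite('pics/w7.png',im[:,:,::-1])
E
```

```text
t=24.55 shift [ -9.    7.3 -13.2] turn [-0.4 -0.9 -0.3] F [ 0.5  0.  -3.5] w 41.9 q6 0.05
```

View pics/w7.png

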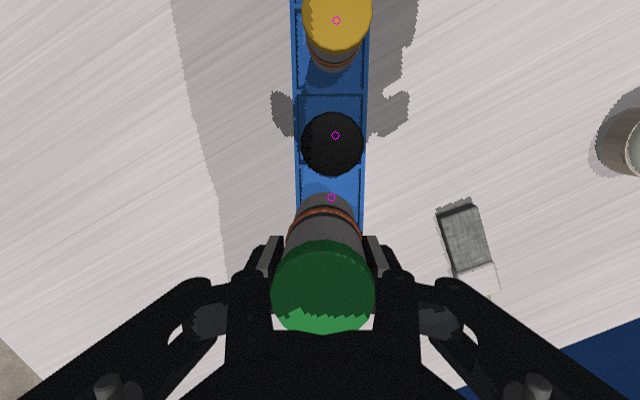

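Black sits about 6 mm toward red of the +34 centre, and yellow about 5 mm the other way. Both are inside the 14 mm limit. Lowering green now.

Call:
jog_arm --deltas '[[[-7,4,8,-0.4,-0.9,-0.3,30],[-3,2,20,0,0,0,30],[0,0,20,0,0,0,30],[0,0,14,0,0,0,30],[0,0,0,0,0,0,30]]]'

```text
clock: 25.1
eef_pos: [0.6391, -0.2963, 0.0815]
tool_rot: [0.239, 0.971, 0.001, -0.003]
ft_force: [-0.1, 0.3, -3.8]
grip_width: 0.042
```

```bash
python3 -c "
from h import *
jog(.6435,-.303,.053,62)"
```

```text
t=25.10 shift [-7.2 -4.  28.5] turn [ 0.1 -0.4  0.4] F [-0.1  0.3 -3.8] w 42.0 q6 0.05
```

Call:
jog_arm --deltas '[[[-6,-3,3,0,-0.4,0.3,30],[-1,-1,10,0,0,0,30],[0,0,8,0,0,0,30],[0,0,0,0,0,0,30]]]'

```text
clock: 25.5
eef_pos: [0.6445, -0.3019, 0.0613]
tool_rot: [0.24, 0.971, 0.0, 0.002]
ft_force: [-0.3, 0.3, -2.3]
grip_width: 0.0421
```

```bash
python3 -c "
from h import *
jog(.6435,-.303,.053,62)"
```

```text
t=25.50 shift [ 0.4 -1.5  8.3] turn [0.1 0.2 0.2] F [-0.3  0.3 -2.3] w 42.1 q6 0.05
```

Call:
jog_arm --deltas '[[[0,-1,4,0,0.2,0,30],[0,0,3,0,0,0,30],[0,0,2,0,0,0,30]]]'

```text
clock: 25.8
eef_pos: [0.6447, -0.3034, 0.0528]
tool_rot: [0.24, 0.971, 0.001, 0.001]
ft_force: [0.0, 0.2, -3.4]
grip_width: 0.042
```

```bash
python3 -c "
from h import *
jog(.6435,-.303,.053,62)"
```

```text
t=25.80 shift [ 1.2 -0.2 -0.2] turn [0.1 0.1 0.2] F [ 0.   0.2 -3.4] w 42.0 q6 0.05
```

Call:
jog_arm --deltas '[[[0,0,1.5,0,0,0,30],[0,0,1,0,0,0,30]]]'

```text
clock: 26.0
eef_pos: [0.6455, -0.3037, 0.0527]
tool_rot: [0.24, 0.971, 0.0, 0.002]
ft_force: [-1.8, 2.0, 1.8]
grip_width: 0.042
```

```bash
python3 -c "
from h import *
jog(.6435,-.303,.053,62)"
```

```text
t=26.00 shift [ 2.1 -0.3 -0.3] turn [0.1 0.3 0.2] F [-1.8  2.   1.8] w 42.0 q6 0.05
```

Contact with the floor. I'll release, lift clear, back away toward the base (over the −x side, high) and check.

Call:
jog_arm --deltas '[[[0,0,0,0,0,0,50],[0,0,0,0,0,0,85],[0,0,0,0,0,0,85],[0,0,0,0,0,0,85],[0,0,-20,0,0,0,85]]]'

```text
clock: 26.5
eef_pos: [0.6448, -0.3035, 0.071]
tool_rot: [0.24, 0.971, 0.0, 0.002]
ft_force: [-0.4, -0.7, -1.3]
grip_width: 0.0853
```

Call:
jog_arm --deltas '[[[0,0,-40,0,0,0,85],[0,0,-40,0,0,0,85],[10,10,-35,0,0,0,85],[40,10,-20,0,0,0,85],[45,0,-10,0,0,0,85]]]'

```text
clock: 27.0
eef_pos: [0.5721, -0.2428, 0.2179]
tool_rot: [0.241, 0.97, 0.0, 0.002]
ft_force: [0.1, 0.2, 0.7]
grip_width: 0.0848
```

Call:
jog_arm --deltas '[[[45,0,-5,0,0,0,85],[20,0,0,0,0,0,85],[0,0,0,0,0,0,85],[0,0,0,0,0,0,85],[0,0,0,0,0,0,85]]]'

```text
clock: 27.5
eef_pos: [0.5113, -0.2099, 0.228]
tool_rot: [0.241, 0.971, -0.0, 0.006]
ft_force: [0.4, -0.4, -0.0]
grip_width: 0.085
```

```bash
python3 - <<'E'
from h import *
o=get_obs(); print(o['clock'],o['eef_pos'],o['ft_force']); im=camera('wrist')
a=np.radians(-28); D=np.array([np.cos(a),np.sin(a)]); X=np.array([-D[1],D[0]]); O=np.array([.552,-.254])
for y,n in zip([.102,.034,-.034,-.102],['green','black','yellow','white']):
    p=proj([*(O+y*D),.096],'wrist',o)[0]; cv2.circle(im,tuple(int(v) for v in p),4,(255,0,255),1)
    for r in masks_of('pipe_'+n,'wrist')[:2]:
        ys,xs=np.nonzero(r['pixels']); print(n,round(r['conf'],2),'pred',p.round(),'bbox',xs.min(),xs.max(),ys.min(),ys.max())
c=[O+D*sy*.138+X*sx*.034 for sy,sx in [(-1,-1),(-1,1),(1,1),(1,-1)]]
cv2.polylines(im,[proj(np.c_[c,[.018]*4],'wrist',o).astype(int)],True,(255,255,0))
cv2.imwrite('pics/w8.png',im[:,:,::-1])
camera('top'); j=masks_of('paste_jar','top')[0]; print('jar',j['conf'],j['at'])
E
```

```text
27.5 [ 0.51128807 -0.20987172  0.22797379] [ 0.41520999 -0.40179301 -0.01033869]
black 0.79 pred [305. 268.] bbox 284 322 225 287
yellow 0.76 pred [304. 209.] bbox 283 325 167 222
white 0.56 pred [303. 141.] bbox 279 325 118 166
jar 0.81 [325.7, 134.4]
```

View pics/w8.png

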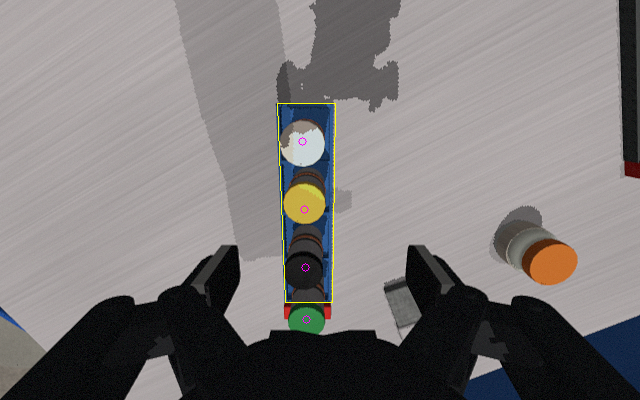

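All four caps sit at their predicted pocket centres: white (302,142), yellow (304,203), black (303,269) and green (306,320). Yellow is about 6 mm off, inside the 14 mm limit. The jar is unmoved in the top view. The gripper is open and clear.

```bash
python3 -c "
from workcell import *
print(job_done())"
```

```text
the job is handed in; nothing more can be done
None
```

All four pipes are in the blue rack in reverse order, and I handed the job in at about 27.6 s on the clock. It gave no verdict, so what follows rests on my own checks.

| Pipe | Start (dark rack y) | End (blue rack y) | Offset along the row |
|---|---|---|---|
| white | +102 | −102 | 1 mm |
| yellow | +34 | −34 | 6 mm |
| black | −34 | +34 | 1–6 mm, depending on the view |
| green | −102 | +102 | 1 mm |

- **Placement:** the last wrist picture showed every pipe upright and within the 14 mm limit along the row. The rack outline I had measured fitted the picture.
- **Height:** I did not measure the underside heights. Each pipe was lowered until the wrist force showed floor contact before I released it.
- **Jar and arm:** the network reported the jar at the same place in the top view as at the start. The gripper was open and well above the rack.
- **Disagreements:** the earlier close views put black about 4–6 mm toward red, while the last one put it about 1 mm off. The network did not report green in the final picture, so I read its cap position by eye.

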